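# Dock the vial board in the sampler and start it

## Robot

A 6-joint arm with a two-finger parallel gripper is mounted at the origin on the work surface. World frame = base frame: x ahead of the robot, y to its left, z up, the work surface at z = 0. Lengths are in m, angles in degrees, forces in N, time in s.
With the tool pointing down it reaches from about 0.225 to 0.725 m from the base axis. Payload 3.1 kg.
Tool frame: the origin (TCP) lies at the very end of the fingers, on their centre line; the grasp point (between the pads) lies 19 mm behind it (env.grip_point_offset is the distance from the TCP to the grasp point, in m); z points along the fingers, y is the line along which they close (so a half turn about z gives the same grasp; the last joint's range is limited). The gripper opens to 85 mm and grips with 20 to 120 N. Pads are 22 mm wide; open, the fingers measure 114 mm over their backs; the gripper's body (76 mm by 85 mm) begins 54 mm behind the grasp point. The pads swing forward as they close: fully open they stand 13 mm farther back than shut.
Start: joints at [-83.125, 2.75, 5.684, 92.934, 0, 82.678], TCP at [0.129, -0.509, 0.231] pointing down, gripper open.
Joint ranges: [-166.93, 166.93], [-56.73, 111.36], [-69.38, 81.34], [-121.58, 131.49], [-85.45, 84.26], [-180, 180]. Speed limits (degrees/s): [159.86, 159.86, 180, 180, 180, 180].

## Interface

Orientations are given as [roll, pitch, yaw] about the fixed x, y, z axes, in that order (R = Rz(yaw) Ry(pitch) Rx(roll)).
In Python, from workcell import env gives the robot as it stands.
- The arm moves only by the shell command python3 steer.py 'ROWS' [FORCE]. ROWS is a JSON object whose key "rows" holds a list of rows, 1 to 12 of them, each of 7 numbers: a rotation vector rx, ry, rz in degrees, then dx, dy, dz in units of 5 mm, then the finger opening in m; each row is the pose to reach, as a shift and turn from the pose commanded when the command began, along the tool's axes at that moment; what a row does not reach only later rows make up. A row lasts 1/10 s, in which the tool goes at most 0.05 m and 8.59 degrees, less where a joint would pass 70% of its speed; a pose out of reach is approached as far as the arm can. The fingers move at their own pace and stop on an object; FORCE is the grip in N (left out, the last holds). Time passes only in rows, so rows that do not move let the fingers close. It prints the time, the measured TCP pose, the force, the opening and the grip force at its end. Input that does not fit is refused with a message, and nothing moves.
- env.state(): the state, without advancing time (a new reading comes with each control period).
- env.get_image(name): name is "scene" or "top" or "wrist"; returns the picture (420x560x3 uint8, red, green, blue); there is no depth.
- env.camera_params(name): a dict with "fovy" (degrees; the focal length in pixels is half the picture's height over the tangent of half this angle, whatever the lens; pixels are square), "cx", "cy" (the principal point, pixels), "T" (4x4, takes a point from camera to world coordinates). Camera axes: x right, y up, looking along -z (the intrinsics and any distortion apply to the point x, -y, -z); pixel columns grow to the right and rows downward; lengths in m; the calibration is good to about 2 mm. The wrist camera is an equidistant fisheye: a pixel r from the principal point sees the ray r / f radians off the axis. A picture is of the moment at which its call begins: read the wrist's pose just before it. camera_params takes no time and is no camera call; for the wrist camera it gives the pose at the moment of the call.
- env.job_done(): hands the job in; it is judged then, once.
The state is a dict: "time_s": time; "joints": joint angles; "qvel": joint speeds; "joint_efforts": joint torques, N m; "eef_pos": TCP position; "tcp_rot": TCP orientation; "wrist_force": force on the tool from outside, world axes, zero at the start; "wrist_torque": the same for the moment, N m; "grip_width": finger opening in m; "grip_force": force on a finger pad.
Only numpy, scipy, OpenCV 4.12 (cv2) and the standard library are available. Lean on these libraries where they do the work, as an engineer would, in place of code of your own. Each camera call takes 0.05 s, during which the arm holds its last target. There are 200 camera calls.

## Task

Using only the fingertips, gently push the white vial board by its upright rear tab along the two steel rails, away from you towards the sampler column, until you feel all its pins drop into the rail notches. Then press the round start key on the separate control box and take the hand clear. Grasp and lift nothing, leave the vials standing untouched in their wells, and do not disturb the other glassware and things around.

Things in the scene. Friction and masses are not known exactly. Their poses are not given: they have to be found in the camera images.
- board: White plastic vial board, loose, 0.2-0.42 kg, on the two rails. Plate 130 (x) x 90 (y) x 16 mm; origin: centre of its underside; x along the rails to the column. Front row of wells (x = +30 mm) holds vials, the row at -12 is empty. Plate runs between the rails, 2.5 mm play each side. At its rear edge an upright push tab 64 mm wide, 7 thick, top 51 mm above the underside.
- push_face (a point): Mid-width point on the flat rear face of board and tab (flush), 18 mm above the board's underside: push here with a fingertip along board +x. Moves with the board. Nothing stands behind it over the rails. Sliding takes about 1 to 5 N; once dropped in, the notches stop the board firmly.
- pin (a point): Axis of the front left one of the board's four steel side pins (x = +55 and -55 mm, 8 mm above the underside, 10 mm in diameter), where it leaves the plate. The pins stick out 17 mm and slide on the rail tops. The board's origin is then 42 mm above the table, and 33 mm when dropped in.
- dock: Fixed sampler dock, base 340 x 146 x 10 mm; origin on the table under the rails' middle, x towards the sampler column. Two steel rails, x -150 to +150 mm, 14 mm wide, centred at y = +-54.5 mm, tops 45 mm above the table. Each has two notches 15 mm long, 9 mm deep at x = -30 and +80 mm (the pins' spacing). End stop at x = 138 mm. The board starts 35 to 85 mm short of the notches.
- needle (a point): Lower tip of the sampler's fixed needle, 150 mm above the table at dock x = 55 mm. It hangs from an arm (x 46 to 181 mm, height 208 to 226 mm) on the white sampler column (x 151 to 196 mm, 130 wide, 110 mm tall, with a thin mast) at the dock's far end. Keep clear.
- seat (a point): Where the board's origin lies when all four pins are down in the notches: dock x = 25 mm, y = 0, 33 mm above the table; axes as the dock's. The fore-and-aft play in the notch is about 2.5 mm each way.
- start_key (a joint): Travel of the start key in m: 0 up, 0.006 fully down; it springs back, fully down takes 5 N. It counts as pressed beyond 0.004.
- start_key_top (a point): Centre of the top of the round grey start key (28 mm diameter, in a black housing), facing up; it is pressed straight down.
- control: Fixed white control box 90 x 90 x 36 mm with a black strip and the start key on its top; origin at the centre of its underside. It stands to the left or the right of the dock.
- stirrer: Fixed white magnetic stirrer 95 x 90 x 40 mm with a round ceramic plate and a small front knob, across the dock from the control box; origin at the centre of its underside. Leave it alone.
- vial1: Amber glass vial 22 mm in diameter, 58 mm tall with black cap, loose, standing in the right (-y) well of the board's front row; origin at the centre of its underside, its top 62 mm above the board's underside. Leave untouched.
- vial2: Amber glass vial 22 mm in diameter, 58 mm tall with black cap, loose, standing in the middle well of the board's front row; origin at the centre of its underside, its top 62 mm above the board's underside. Leave untouched.
- vial3: Amber glass vial 22 mm in diameter, 58 mm tall with black cap, loose, standing in the left (+y) well of the board's front row; origin at the centre of its underside, its top 62 mm above the board's underside. Leave untouched.
- flask1: Volumetric flask, glass, 58 mm in diameter, 170 mm tall, loose, left of the dock's front half; origin at the centre of its underside. Leave alone.
- flask2: Like flask1, right of the dock's front half.
- reagent: Amber reagent bottle, 60 mm in diameter, 120 mm tall, loose; origin at the centre of its underside. Leave alone.
- beaker: Glass beaker, 68 mm in diameter, 90 mm tall, loose; origin at the centre of its underside. Leave alone.
- jar: White plastic jar, 72 mm in diameter, 75 mm tall, loose; origin at the centre of its underside. Leave alone.
- spatula: Spatula 170 mm long, lying on the table at the right; loose; origin near its middle. Leave alone.

How it is judged:
By the outcome, as a careful person would: the job done as asked, in the order asked, and still so for the second after the job is handed in, with the robot touching nothing.
It also fails if it takes over 40 s, if anything falls off the work surface, if the arm or the gripper's body presses on something with over 40 N, if the wrist force passes 120 N, or if a joint passes its speed limit or range.

## Working session

There is one attempt and no reset: what is moved stays moved. The work goes in short steps, Python scripts to look and compute and a shell command to move; the robot and the scene stay as the last step left them, time stands still between calls to the robot, and variables do not carry over. Pictures are saved under pics/ and viewed, at most 10 in all, crops included, and the job is handed in when it is done.

```bash
ls; mkdir -p pics; python3 - <<'E'
from workcell import env
import cv2,numpy as np
s=env.state();print(s['time_s'],s['eef_pos'],s['tcp_rot'],s['grip_width'])
for n in('top','scene'):
    p=env.camera_params(n);print(n,p['fovy'],p['cx'],p['cy'],np.round(p['T'],4).tolist(),[k for k in p])
    im=env.get_image(n)[:,:,::-1];cv2.imwrite(f'pics/{n}0.png',im)
E
```

```text
pics
steer.py
workcell.py
0.0 [ 0.12867796 -0.50835422  0.23010624] [-1.79866631e+02 -1.67798092e-02  1.41969987e+01] 0.08509957316256002
top 44.459294066271625 269.06171460641906 203.3759003185285 [[-0.0558, 0.9746, -0.2171, 0.3305], [-0.9984, -0.0539, 0.0145, 0.009], [0.0025, 0.2176, 0.976, 1.3912], [0.0, 0.0, 0.0, 1.0]] ['fovy', 'cx', 'cy', 'T']
scene 50.621604622624666 285.9977136484758 210.2667795941174 [[0.7453, -0.5522, 0.3737, 1.0537], [0.6665, 0.6029, -0.4385, -0.5365], [0.0168, 0.5758, 0.8174, 1.1326], [0.0, 0.0, 0.0, 1.0]] ['fovy', 'cx', 'cy', 'T']
```

View pics/top0.png

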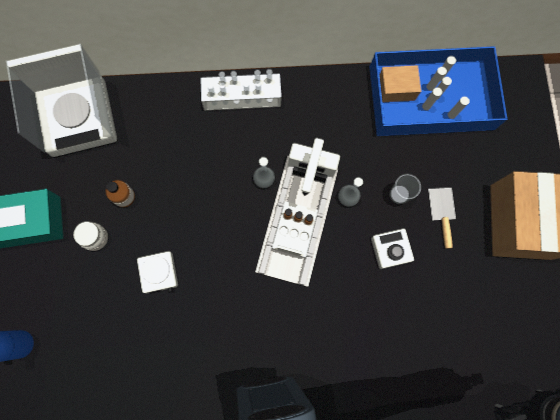

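View pics/scene0.png

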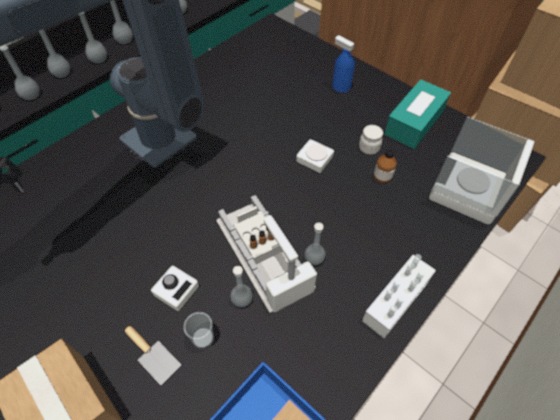

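Top view: dock runs from about (285,270) up to the column at (315,160), board near (293,230), control box at (393,250) with key near (396,252); flasks at (264,175) and (350,195). Zooming in on both views.

```bash
python3 - <<'E'
import cv2
a=cv2.imread('pics/top0.png')[130:295,245:425]; b=cv2.imread('pics/scene0.png')[190:320,145:325]
cv2.imwrite('pics/topz.png',cv2.resize(a,None,fx=3.6,fy=3.6,interpolation=cv2.INTER_CUBIC))
cv2.imwrite('pics/scz.png',cv2.resize(b,None,fx=4,fy=4,interpolation=cv2.INTER_CUBIC))
E
```

```text
(no output)
```

View pics/topz.png

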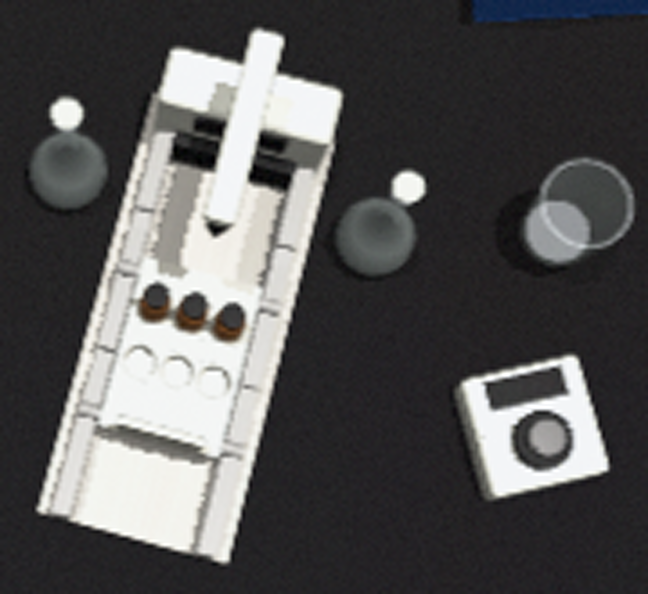

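View pics/scz.png

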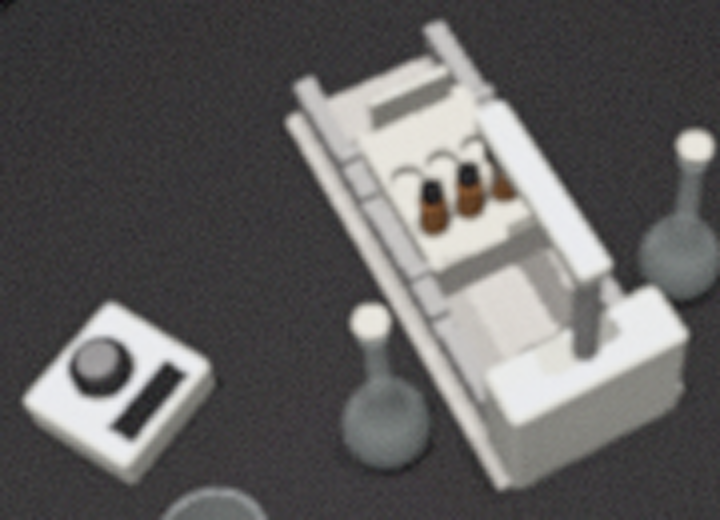

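Top zoom: board between the rails, tab rear-face top edge from about (105,422) to (212,455), rail front ends (62,513), (212,553), key top centre (548,437). Scene zoom: key top centre (98,360), tab (372,105)-(450,75).

```bash
cat > h.py <<'E'
from workcell import env
import numpy as np, cv2
def ray(n,u,v,P=None):
    P=P or env.camera_params(n); f=210/np.tan(np.radians(P['fovy']/2)); T=np.array(P['T'])
    x,y=u-P['cx'],v-P['cy']
    if n=='wrist':
        r=np.hypot(x,y); t=r/f; d=np.array([np.sin(t)*x/r,-np.sin(t)*y/r,-np.cos(t)])
    else: d=np.array([x/f,-y/f,-1]); d/=np.linalg.norm(d)
    return T[:3,3],T[:3,:3]@d
def onz(n,u,v,z,P=None):
    o,d=ray(n,u,v,P); return o+d*(z-o[2])/d[2]
def tri(rs):
    A=sum(np.eye(3)-np.outer(d,d) for o,d in rs); b=sum((np.eye(3)-np.outer(d,d))@o for o,d in rs)
    p=np.linalg.solve(A,b); return p,[np.linalg.norm(np.cross(p-o,d)) for o,d in rs]
def project(n,p,P=None):
    P=P or env.camera_params(n); f=210/np.tan(np.radians(P['fovy']/2)); T=np.array(P['T'])
    c=T[:3,:3].T@(np.asarray(p)-T[:3,3]); x,y,z=c[0],-c[1],-c[2]
    r=np.hypot(x,y); k=f*np.arctan2(r,z)/r if n=='wrist' else f/z
    return P['cx']+k*x,P['cy']+k*y
E
python3 - <<'E'
from h import *
np.set_printoptions(precision=4,suppress=True)
t=lambda u,v:((u+.5)/3.6-.5+245,(v+.5)/3.6-.5+130)
s=lambda u,v:((u+.5)/4-.5+145,(v+.5)/4-.5+190)
def key(n,c,r):
    im=cv2.cvtColor(cv2.imread(f'pics/{n}0.png'),cv2.COLOR_BGR2GRAY)
    return c
print('key',tri([ray('top',*t(548,437)),ray('scene',*s(98,358))]))
print('key@45',onz('top',*t(548,437),.045),onz('scene',*s(98,358),.045))
for nm,a in dict(railL=(62,513),railR=(212,553)).items(): print(nm,onz('top',*t(*a),.045))
print('railLfar',onz('top',*t(155,135),.045),'Rfar',onz('top',*t(312,172),.045))
L,R=onz('top',*t(106,422),.093),onz('top',*t(211,454),.093);print('tab',L,R,np.linalg.norm(L-R))
# scene rail front ends and tab top corners
print('scene railR,L',onz('scene',*s(303,83),.045),onz('scene',*s(436,27),.045))
print('tabtop tri', tri([ray('top',*t(211,454)),ray('scene',*s(372,105))]),tri([ray('top',*t(106,422)),ray('scene',*s(450,70))]))
P=env.camera_params('wrist');print(P['fovy'],P['cx'],P['cy'],np.array(P['T']));print(env.state()['eef_pos'])
E
```

```text
key (array([ 0.4819, -0.3365,  0.0568]), [np.float64(0.00021630895787630116), np.float64(0.00021630895787628192)])
key@45 [ 0.4831 -0.3397  0.045 ] [ 0.4757 -0.3341  0.045 ]
railL [0.4476 0.0179 0.045 ]
railR [ 0.413  -0.0885  0.045 ]
railLfar [ 0.7282 -0.0674  0.045 ] Rfar [ 0.6927 -0.1839  0.045 ]
tab [ 0.5055 -0.0168  0.093 ] [ 0.4788 -0.0892  0.093 ] 0.07717452925438084
scene railR,L [ 0.4122 -0.0858  0.045 ] [0.4488 0.0188 0.045 ]
tabtop tri (array([ 0.4828, -0.086 ,  0.0845]), [np.float64(0.004838450187742267), np.float64(0.004838450187742255)]) (array([ 0.5055, -0.019 ,  0.0817]), [np.float64(0.0025642978249592755), np.float64(0.0025642978249592677)])
65.70646984690485 279.2941918114231 212.40846098536943 [[ 0.2452  0.9247  0.2912  0.201 ]
 [-0.9695  0.2346  0.0714 -0.4894]
 [-0.0023 -0.2998  0.954   0.3731]
 [ 0.      0.      0.      1.    ]]
[ 0.1287 -0.5084  0.2302]
```
Key top at z≈0.057? Scene key: housing black raised above box (36) then key. So 0.05-0.057 plausible. 

Careful with the scale: shifts go in units of 5 mm. That gives: 0.05 m is 10, 0.25 m is 50.

```bash
python3 steer.py '{"rows": [[0, 0, -8, 5, -4.6, 0.4, 0], [0, 0, -16, 10, -9.2, 0.8, 0], [0, 0, -24, 15, -13.8, 1.2, 0], [0, 0, -32, 20, -18.4, 1.6, 0], [0, 0, -40, 25, -23, 2, 0], [0, 0, -48, 30, -27.6, 2.4, 0], [0, 0, -56, 35, -32.2, 2.8, 0], [0, 0, -64, 40, -36.8, 3.2, 0], [0, 0, -72, 45, -41.4, 3.6, 0], [0, 0, -80, 50, -46, 4, 0]]}' 20
cat > go.py <<'E'
import sys
from h import *
from scipy.spatial.transform import Rotation as R
# usage: go.py x y z roll pitch yaw  -> rotvec and shift in tool axes
a=list(map(float,sys.argv[1:])); s=env.state()
R0=R.from_euler('xyz',s['tcp_rot'],degrees=True); R1=R.from_euler('xyz',a[3:],degrees=True)
print(s['time_s'],s['eef_pos'].round(4),s['tcp_rot'].round(2),'F',s['wrist_force'].round(2))
print('rot',(R0.inv()*R1).as_rotvec(degrees=True).round(2),'shift',R0.inv().apply(np.array(a[:3])-s['eef_pos']).round(4))
E
python3 go.py 0.431 -0.033 0.2 180 0 162
```

```text
time_s: 1.1
eef_pos: [0.315, -0.2232, 0.2108]
tcp_rot: [-180.0, -0.0, 94.5]
wrist_force: [-0.0, 0.6, 0.5]
grip_width: -0.0001
grip_force: 0.0
1.1 [ 0.315  -0.2232  0.2108] [-1.7998e+02 -3.0000e-02  9.4510e+01] F [-0.01  0.61  0.49]
rot [ 0.000e+00 -4.000e-02 -6.749e+01] shift [0.1805 0.1306 0.0108]
```

```bash
python3 steer.py '{"rows": [[0, 0, -8, 4, 3, 0.2, 0], [0, 0, -16, 8, 6, 0.4, 0], [0, 0, -24, 12, 9, 0.6, 0], [0, 0, -32, 16, 12, 1, 0], [0, 0, -40, 20, 15, 1.2, 0], [0, 0, -48, 24, 18, 1.4, 0], [0, 0, -56, 28, 20.6, 1.6, 0], [0, 0, -64, 34, 24.6, 2, 0], [0, 0, -67.5, 36.1, 26.12, 2.16, 0], [0, 0, -67.5, 36.1, 26.12, 2.16, 0]]}'
python3 - <<'E'
from h import *
from scipy.spatial.transform import Rotation as R
P=env.camera_params('wrist');im=env.get_image('wrist')
import pickle;pickle.dump(P,open('w1.pkl','wb'));cv2.imwrite('pics/w1.png',im[:,:,::-1])
for p in (15,-15): print(p,R.from_euler('xyz',[180,p,162],degrees=True).as_matrix()[:,2])
E
```

```text
time_s: 2.1
eef_pos: [0.4318, -0.0336, 0.1997]
tcp_rot: [180.0, -0.1, 161.9]
wrist_force: [-0.7, -0.0, 0.2]
grip_width: -0.0005
grip_force: 0.0
15 [ 0.24615154 -0.07997948 -0.96592583]
-15 [-0.24615154  0.07997948 -0.96592583]
```

View pics/w1.png

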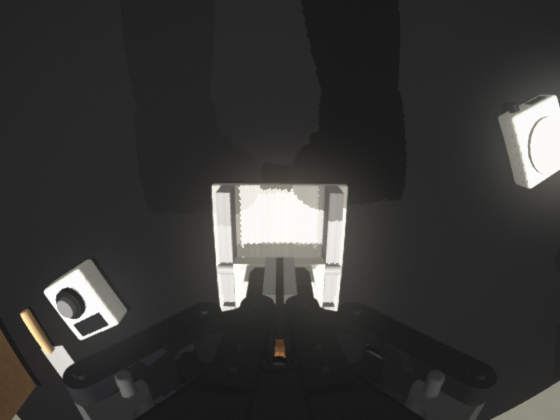

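Wrist view (forward is down): dock square-on and centred at column 279, base front corners (212,185), (348,185), rear face of the board the grey band at rows 244–262, key at (70,303).

```bash
python3 - <<'E'
from h import *
import pickle
np.set_printoptions(precision=4,suppress=True)
P=pickle.load(open('w1.pkl','rb'))
g=lambda u,v,z:onz('wrist',u,v,z,P)
a,b=g(212,185,.01),g(348,185,.01);print('base front',a,b,np.linalg.norm(a-b))
d=b-a; yv=d/np.linalg.norm(d);print('yaw',np.degrees(np.arctan2(-yv[0],yv[1])))
m=(a+b)/2; x=np.array([yv[1],-yv[0],0]); c=m+.17*x; print('dock c',c)
im=cv2.imread('pics/w1.png');gr=cv2.cvtColor(im,cv2.COLOR_BGR2GRAY)
for u in (245,262,310):print(u,gr[236:270,u])
q=g(279,262,.093);print('tabtop?',q,(q-c)@x,(q-c)@yv); q=g(279,244,.042);print('bottom?',q,(q-c)@x)
# key
print('key', project('wrist',[.4819,-.3365,.0568],P), tri([ray('wrist',70,302,P),ray('top',(548.5)/3.6-.5+245,(437.5)/3.6-.5+130),ray('scene',98.5/4-.5+145,358.5/4-.5+190)]))
k=im[250:350,25:135];t=cv2.imread('pics/top0.png')[220:285,360:425];s=cv2.imread('pics/scene0.png')[255:320,140:205]
z=lambda i:cv2.resize(i,(400,400),interpolation=cv2.INTER_NEAREST)
cv2.imwrite('pics/k.png',np.hstack([cv2.resize(i,(266,266),interpolation=cv2.INTER_CUBIC) for i in (im[250:350,25:125],t,s)]))
E
```

```text
base front [ 0.4046 -0.1     0.01  ] [0.4494 0.0372 0.01  ] 0.14433955557529163
yaw -18.104140110664186
dock c [ 0.5886 -0.0842  0.01  ]
245 [251 251 251 251 251 251 250 238 161 143 143 143 143 142 142 141 141 141
 141 140 140 132 126 125 125 125 124 143 228 243 242 240 234 236]
262 [250 250 250 250 249 243 198 171 147 144 144 143 143 143 142 142 142 142
 141 141 140 135 129 128 128 127 128 127 133 130 122  97  76  74]
310 [251 251 251 251 251 250 243 192 152 147 146 146 146 145 145 145 144 144
 144 144 143 138 131 128 128 127 127 128 142 138 129 126 125 125]
tabtop? [ 0.4732 -0.0475  0.093 ] -0.12112091873914496 -0.0009934895483251702
bottom? [ 0.4777 -0.0491  0.042 ] -0.11634945447001842
key (np.float64(65.12974841464006), np.float64(310.9173790496785)) (array([ 0.479 , -0.3359,  0.0455]), [np.float64(0.003763420779938238), np.float64(0.005312748887487906), np.float64(0.0030129799362528893)])
```

View pics/k.png

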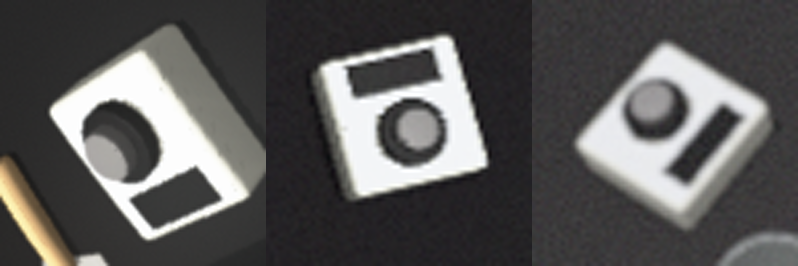

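Key's grey top in the wrist crop is at full-picture (64.5,309), matching the triangulated point within 2 px. The rear plate face is likely rows 257–263, with the band above it a shadow on the base; checking this.

```bash
python3 - <<'E'
from h import *
import pickle
np.set_printoptions(precision=4,suppress=True)
P=pickle.load(open('w1.pkl','rb'))
g=lambda u,v,z:onz('wrist',u,v,z,P)
a,b=g(212,185,.01),g(348,185,.01); x=np.array([np.cos(np.radians(-18)),np.sin(np.radians(-18)),0]);yv=np.array([-x[1],x[0],0])
c=(a+b)/2+.15*x;print('c',c)
for n,q in dict(top=g(279,263.3,.058),bot=g(279,256.8,.042)).items():print(n,q,(q-c)@x,(q-c)@yv)
t=lambda u,v:((u+.5)/3.6-.5+245,(v+.5)/3.6-.5+130)
print('topview base',onz('top',*t(38,512),.01),onz('top',*t(228,562),.01))
print('key',tri([ray('wrist',64.4,308.8,P),ray('top',397.1,250.9),ray('scene',169.4,279.6)]))
im=cv2.cvtColor(cv2.imread('pics/top0.png'),cv2.COLOR_BGR2GRAY)
for u in (286,290):print(u,im[236:262,u])
E
python3 go.py 0.431 -0.0345 0.052 180 15 162
```

```text
c [ 0.5697 -0.0777  0.01  ]
top [ 0.4907 -0.0533  0.058 ] -0.08266471729451272 -0.0011688377440322029
bot [ 0.4911 -0.0535  0.042 ] -0.08218495082103976 -0.0011894471396971043
topview base [0.4524 0.0359 0.01  ] [ 0.4079 -0.1024  0.01  ]
key (array([ 0.4814, -0.3374,  0.0546]), [np.float64(0.0018247503100865053), np.float64(0.0009706114385069573), np.float64(0.001445186984596274)])
286 [244 245 245 245 245 244 245 244 245 245 243 224 244 238  95  90  96 112
 113 144 243 243 243 242 242 243]
290 [241 244 245 245 245 244 244 244 245 244 244 242 215 244 238 103  87  93
 111 116 172 243 242 242 242 243]
2.15 [ 0.4314 -0.0345  0.1999] [-1.7997e+02 -9.0000e-02  1.6174e+02] F [ 0.36 -0.39  0.57]
rot [ -0.06 -15.09  -0.25] shift [ 0.0002 -0.      0.1479]
```

```bash
python3 steer.py '{"rows": [[0, -5, 0, 0, 0, 6, 0], [0, -10, 0, 0, 0, 13, 0], [0, -15, 0, 0, 0, 20, 0], [0, -15, 0, 0, 0, 26, 0], [0, -15, 0, 0, 0, 29, 0], [0, -15, 0, 0, 0, 29.6, 0], [0, -15, 0, 0, 0, 29.6, 0]]}'
python3 go.py 0.4685 -0.0457 0.052 180 15 162
```

```text
time_s: 2.85
eef_pos: [0.4313, -0.0358, 0.0523]
tcp_rot: [-180.0, 15.0, 161.6]
wrist_force: [-0.8, 0.3, 0.2]
grip_width: 0.0
grip_force: 0.0
2.85 [ 0.4313 -0.0358  0.0523] [-179.99   14.96  161.59] F [-0.75  0.33  0.15]
rot [-0.12 -0.04 -0.4 ] shift [-0.0371  0.0023  0.0103]
```

To row units: -0.043 m is -8.6, -0.041 m is -8.2.

```bash
python3 steer.py '{"rows": [[0, 0, 0, -2.4, 0.2, 0.66, 0], [0, 0, 0, -4.8, 0.4, 1.32, 0], [0, 0, 0, -6.8, 0.4, 1.86, 0], [0, 0, 0, -7.8, 0.4, 2.12, 0], [0, 0, 0, -8.2, 0.4, 2.24, 0], [0, 0, 0, -8.6, 0.4, 2.34, 0], [0, 0, 0, -8.6, 0.4, 2.34, 0]]}'
python3 go.py 0.4805 -0.0498 0.052 180 15 162
```

```text
time_s: 3.55
eef_pos: [0.4748, -0.0473, 0.0526]
tcp_rot: [180.0, 15.0, 161.7]
wrist_force: [-0.8, -0.4, -0.6]
grip_width: 0.0001
grip_force: 0.0
3.55 [ 0.4748 -0.0473  0.0526] [180.    15.01 161.69] F [-0.76 -0.41 -0.62]
rot [-0.08  0.01 -0.3 ] shift [-0.0059 -0.0006  0.0022]
```

To row units: -0.024 m is -4.8, -0.022 m is -4.4.

```bash
python3 steer.py '{"rows": [[0, 0, 0, -0.4, 0, 0.1, 0], [0, 0, 0, -0.8, 0, 0.2, 0], [0, 0, 0, -1.2, 0, 0.32, 0], [0, 0, 0, -1.6, 0, 0.42, 0], [0, 0, 0, -2, 0, 0.54, 0], [0, 0, 0, -2.4, 0, 0.64, 0], [0, 0, 0, -2.8, 0, 0.74, 0], [0, 0, 0, -3.2, 0, 0.86, 0], [0, 0, 0, -3.6, 0, 0.96, 0], [0, 0, 0, -4, 0, 1.06, 0], [0, 0, 0, -4.4, 0, 1.18, 0], [0, 0, 0, -4.8, 0, 1.28, 0]]}'
python3 steer.py '{"rows": [[0, 0, 0, -0.3, 0, 0.08, 0], [0, 0, 0, -0.6, 0, 0.16, 0], [0, 0, 0, -0.9, 0, 0.24, 0], [0, 0, 0, -1.2, 0, 0.32, 0], [0, 0, 0, -1.5, 0, 0.4, 0], [0, 0, 0, -1.8, 0, 0.48, 0]]}'
python3 go.py 0.5225 -0.0635 0.052 180 15 162
```

```text
time_s: 4.75
eef_pos: [0.4983, -0.055, 0.0521]
tcp_rot: [-180.0, 15.0, 161.7]
wrist_force: [-2.3, 0.9, -0.1]
grip_width: -0.0001
grip_force: 1.2
time_s: 5.35
eef_pos: [0.5072, -0.0579, 0.0523]
tcp_rot: [180.0, 15.0, 161.7]
wrist_force: [-1.4, -0.0, 0.0]
grip_width: 0.0004
grip_force: 0.9
5.35 [ 0.5072 -0.0579  0.0523] [180.    14.99 161.7 ] F [-1.4  -0.04  0.01]
rot [-0.08 -0.01 -0.29] shift [-0.0157 -0.0005  0.0045]
```

```bash
python3 steer.py '{"rows": [[0, 0, 0, -0.2, 0, 0.06, 0], [0, 0, 0, -0.4, 0, 0.1, 0], [0, 0, 0, -0.6, 0, 0.16, 0], [0, 0, 0, -0.8, 0, 0.22, 0], [0, 0, 0, -1, 0, 0.26, 0], [0, 0, 0, -1.2, 0, 0.32, 0], [0, 0, 0, -1.4, 0, 0.38, 0], [0, 0, 0, -1.6, 0, 0.42, 0]]}'
python3 - <<'E'
from h import *
im=env.get_image('top')[:,:,::-1][130:295,245:425]
sc=env.get_image('scene')[:,:,::-1][190:320,185:325]
cv2.imwrite('pics/mid.png',np.hstack([cv2.resize(im,(436,400),interpolation=cv2.INTER_CUBIC),cv2.resize(sc,(360,400),interpolation=cv2.INTER_CUBIC)]))
E
```

```text
time_s: 6.15
eef_pos: [0.515, -0.0605, 0.0524]
tcp_rot: [-180.0, 15.0, 161.7]
wrist_force: [-1.5, 0.4, -0.3]
grip_width: 0.0003
grip_force: 0.8
```

View pics/mid.png

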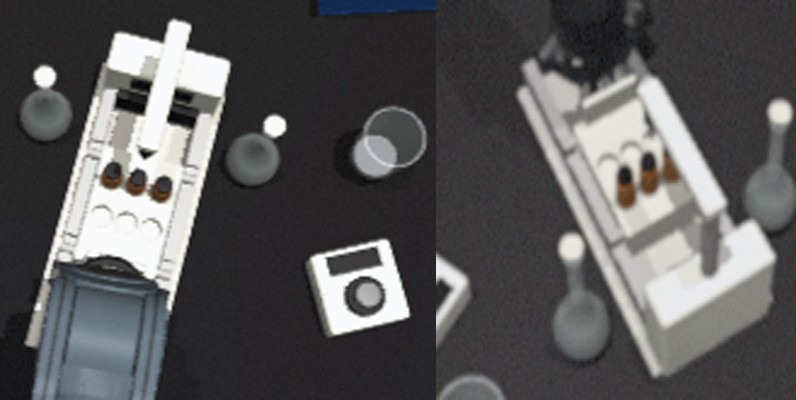

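The board has slid forward with the vials upright and centred; the pins are not yet in the notches. Continuing in small steps.

```bash
for i in 1 ; do python3 steer.py '{"rows": [[0, 0, 0, -0.2, 0, 0.06, 0], [0, 0, 0, -0.4, 0, 0.1, 0], [0, 0, 0, -0.6, 0, 0.16, 0], [0, 0, 0, -0.6, 0, 0.16, 0]]}'; done
```

```text
time_s: 6.65
eef_pos: [0.519, -0.0618, 0.0532]
tcp_rot: [180.0, 15.1, 161.7]
wrist_force: [-0.3, 0.0, -0.1]
grip_width: -0.0
grip_force: 0.0
```

To row units: -0.002 m is -0.4, -0.001 m is -0.2.

```bash
python3 steer.py '{"rows": [[0, 0, 0, -0.2, 0, 0.06, 0], [0, 0, 0, -0.4, 0, 0.1, 0], [0, 0, 0, -0.4, 0, 0.1, 0]]}'
```

```text
time_s: 6.95
eef_pos: [0.5205, -0.0623, 0.0529]
tcp_rot: [180.0, 15.1, 161.7]
wrist_force: [0.4, 0.4, 0.7]
grip_width: -0.0001
grip_force: 0.0
```

```bash
python3 steer.py '{"rows": [[0, 0, 0, -0.2, 0, 0.06, 0], [0, 0, 0, -0.4, 0, 0.1, 0], [0, 0, 0, -0.4, 0, 0.1, 0]]}'
```

```text
time_s: 7.25
eef_pos: [0.522, -0.0628, 0.0526]
tcp_rot: [180.0, 15.0, 161.7]
wrist_force: [-0.4, 0.3, -0.1]
grip_width: 0.0002
grip_force: 0.0
```

The force fell to zero, which suggests the pins dropped in. Pushing gently for the firm stop will confirm it.

To row units: -0.0015 m is -0.3, -0.0007 m is -0.14.

```bash
python3 steer.py '{"rows": [[0, 0, 0, -0.14, 0, 0.04, 0], [0, 0, 0, -0.3, 0, 0.08, 0], [0, 0, 0, -0.3, 0, 0.08, 0]]}'
```

```text
time_s: 7.55
eef_pos: [0.5231, -0.0632, 0.0524]
tcp_rot: [180.0, 15.0, 161.7]
wrist_force: [-0.0, -0.0, -0.2]
grip_width: 0.0
grip_force: 0.5
```

```bash
python3 steer.py '{"rows": [[0, 0, 0, -0.14, 0, 0.04, 0], [0, 0, 0, -0.3, 0, 0.08, 0], [0, 0, 0, -0.3, 0, 0.08, 0]]}'
```

```text
time_s: 7.85
eef_pos: [0.5244, -0.0636, 0.0523]
tcp_rot: [-180.0, 14.9, 161.7]
wrist_force: [-2.4, 1.0, 2.0]
grip_width: 0.0002
grip_force: 1.4
```

```bash
python3 - <<'E'
from h import *
im=env.get_image('top')[:,:,::-1][130:295,245:425]
sc=env.get_image('scene')[:,:,::-1][190:320,185:325]
cv2.imwrite('pics/mid2.png',np.hstack([cv2.resize(im,(436,400),interpolation=cv2.INTER_CUBIC),cv2.resize(sc,(360,400),interpolation=cv2.INTER_CUBIC)]))
E
```

```text
(no output)
```

View pics/mid2.png

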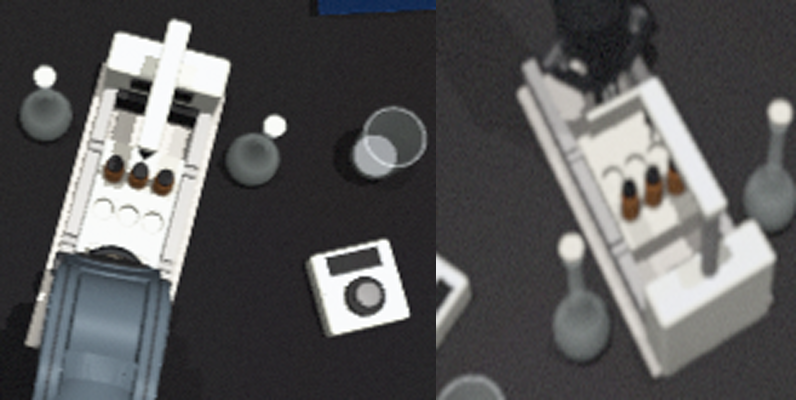

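The board has advanced and seems to sit lower between the rails, vials upright. A further 1.5 mm will show whether it stops firmly.

To row units: -0.0015 m is -0.3, -0.0007 m is -0.14.

```bash
python3 steer.py '{"rows": [[0, 0, 0, -0.14, 0, 0.04, 0], [0, 0, 0, -0.3, 0, 0.08, 0], [0, 0, 0, -0.3, 0, 0.08, 0]]}'
```

```text
time_s: 8.25
eef_pos: [0.5262, -0.0642, 0.0523]
tcp_rot: [180.0, 15.0, 161.7]
wrist_force: [-2.5, 0.6, 1.0]
grip_width: 0.0001
grip_force: 1.3
```

To row units: -0.0015 m is -0.3, -0.0007 m is -0.14.

```bash
python3 steer.py '{"rows": [[0, 0, 0, -0.14, 0, 0.04, 0], [0, 0, 0, -0.3, 0, 0.08, 0], [0, 0, 0, -0.3, 0, 0.08, 0]]}'
```

```text
time_s: 8.55
eef_pos: [0.5264, -0.0643, 0.0522]
tcp_rot: [-180.0, 14.8, 161.7]
wrist_force: [-8.2, 1.8, 5.1]
grip_width: 0.0003
grip_force: 3.7
```

Firm stop at about 8 N, with the face at the expected seat position. Backing straight off, then up.

```bash
python3 steer.py '{"rows": [[0, 0, 0, 0.8, 0, -0.22, 0], [0, 0, 0, 2.4, 0, -0.64, 0], [0, 0, 0, 6, 0, -1.6, 0], [0, 0, 0, 10, 0, -2.68, 0], [0, 5, 0, 12, 0, -8, 0], [0, 10, 0, 13, 0, -16, 0], [0, 15, 0, 14, 0, -24, 0], [0, 15, 0, 14, 0, -28, 0], [0, 15, 0, 14, 0, -28, 0]]}'
python3 - <<'E'
from h import *
P=env.camera_params('wrist');im=env.get_image('wrist');
w=cv2.resize(im[150:350,180:380,::-1],(400,400),interpolation=cv2.INTER_CUBIC)
sc=env.get_image('scene')[:,:,::-1][190:320,185:315]
cv2.imwrite('pics/after.png',np.hstack([w,cv2.resize(sc,(400,400),interpolation=cv2.INTER_CUBIC)]))
E
python3 go.py 0.4815 -0.337 0.11 180 0 162
```

```text
time_s: 9.45
eef_pos: [0.4319, -0.0328, 0.1736]
tcp_rot: [180.0, 0.5, 161.7]
wrist_force: [0.9, 0.7, 0.7]
grip_width: -0.0
grip_force: 0.0
9.55 [ 0.4297 -0.0323  0.1698] [1.7999e+02 1.3000e-01 1.6170e+02] F [ 0.13 -0.2  -0.29]
rot [ 0.01  0.13 -0.3 ] shift [-0.1447 -0.2731  0.0601]
```

View pics/after.png

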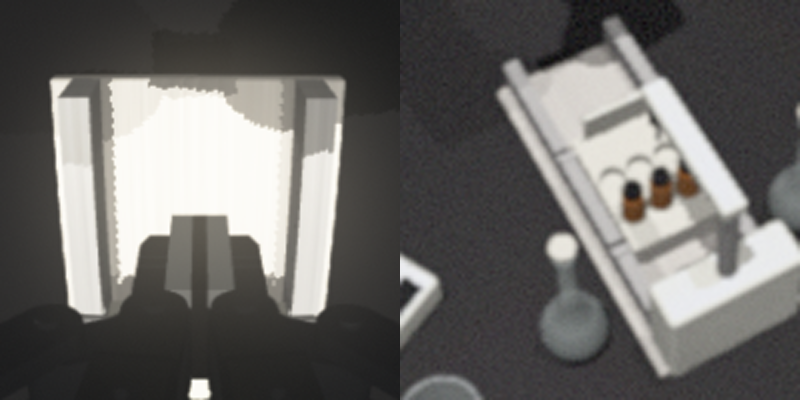

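Wrist view: hand clear over the rails' front. Scene view: board flat between the rails with its vials upright. Moving to above the key, then I'll check the seat height before pressing.

```bash
python3 steer.py '{"rows": [[0, 0, 0, -4, -7, 0, 0], [0, 0, 0, -8, -15, 0, 0], [0, 0, 0, -12, -23, 0, 0], [0, 0, 0, -16, -31, 0, 0], [0, 0, 0, -20, -38, 0, 0], [0, 0, 0, -24, -45, 0, 0], [0, 0, 0, -27, -51, 0, 0], [0, 0, 0, -28.94, -54.6, 2, 0], [0, 0, 0, -28.94, -54.62, 6, 0], [0, 0, 0, -28.94, -54.62, 8, 0], [0, 0, 0, -28.94, -54.62, 8, 0]]}'
python3 - <<'E'
from h import *
t=env.get_image('top')[:,:,::-1];cv2.imwrite('pics/top1.png',t)
s=env.get_image('scene')[:,:,::-1];cv2.imwrite('pics/scene1.png',s)
cv2.imwrite('pics/chk.png',np.hstack([cv2.resize(t[170:280,255:345],(409,500),interpolation=cv2.INTER_CUBIC),cv2.resize(s[205:290,210:275],(382,500),interpolation=cv2.INTER_CUBIC)]))
E
python3 go.py 0.4815 -0.337 0.065 180 0 162
```

```text
time_s: 10.65
eef_pos: [0.4787, -0.3349, 0.1256]
tcp_rot: [179.8, -0.4, 161.7]
wrist_force: [-1.2, -0.1, -1.2]
grip_width: 0.0002
grip_force: 0.0
10.75 [ 0.4803 -0.3359  0.1289] [ 1.7996e+02 -9.0000e-02  1.6174e+02] F [-0.7   0.26  0.67]
rot [ 0.04 -0.09 -0.26] shift [-0.0016 -0.0007  0.0639]
```

View pics/chk.png

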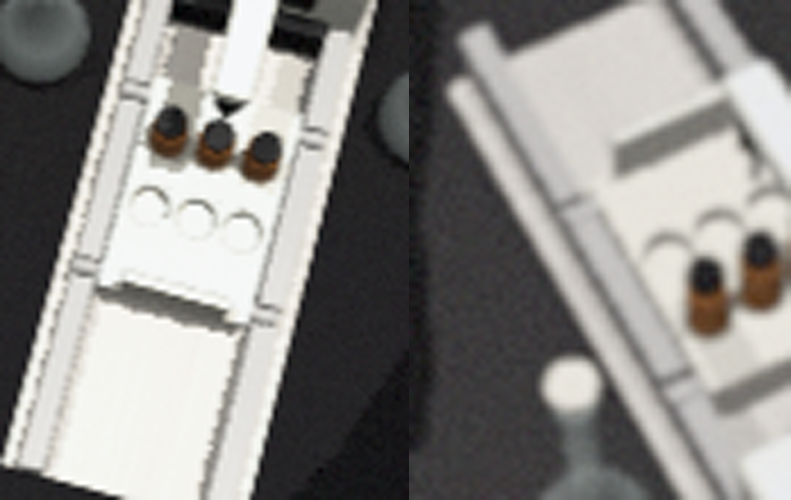

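All four notches show a pin in them (top crop: pairs of lines at (135,90), (312,138), (83,268), (263,315)), with the board level and square and the vials upright. So it is seated, and I'll now press the key.

To row units: -0.0016 m is -0.32, -0.0007 m is -0.14.

```bash
python3 steer.py '{"rows": [[0, 0, 0, -0.32, -0.14, 4, 0], [0, 0, 0, -0.32, -0.14, 8, 0], [0, 0, 0, -0.32, -0.14, 11, 0], [0, 0, 0, -0.32, -0.14, 12.8, 0], [0, 0, 0, -0.32, -0.14, 13.4, 0], [0, 0, 0, -0.32, -0.14, 13.4, 0]]}'
```

```text
time_s: 11.35
eef_pos: [0.4821, -0.3379, 0.0627]
tcp_rot: [-180.0, 0.0, 161.7]
wrist_force: [0.6, 0.3, 0.3]
grip_width: 0.0002
grip_force: 0.0
```

To row units: 0.006 m is 1.2, 0.0045 m is 0.9.

```bash
python3 steer.py '{"rows": [[0, 0, 0, 0, 0, 0.3, 0], [0, 0, 0, 0, 0, 0.6, 0], [0, 0, 0, 0, 0, 0.9, 0], [0, 0, 0, 0, 0, 1.2, 0], [0, 0, 0, 0, 0, 1.2, 0]]}'
```

```text
time_s: 11.85
eef_pos: [0.4824, -0.3383, 0.0571]
tcp_rot: [-180.0, 0.1, 161.7]
wrist_force: [0.1, 0.6, 2.2]
grip_width: 0.0003
grip_force: 1.0
```

Contact at about z 0.057 (2 N), as measured. Pressing on in small steps.

```bash
python3 steer.py '{"rows": [[0, 0, 0, 0, 0, 0.2, 0], [0, 0, 0, 0, 0, 0.4, 0], [0, 0, 0, 0, 0, 0.6, 0], [0, 0, 0, 0, 0, 0.6, 0]]}'
```

```text
time_s: 12.25
eef_pos: [0.4823, -0.3383, 0.054]
tcp_rot: [-180.0, 0.1, 161.7]
wrist_force: [-0.1, 0.0, 3.2]
grip_width: -0.0001
grip_force: 1.8
```

```bash
python3 steer.py '{"rows": [[0, 0, 0, 0, 0, 0.2, 0], [0, 0, 0, 0, 0, 0.4, 0], [0, 0, 0, 0, 0, 0.5, 0], [0, 0, 0, 0, 0, 0.5, 0]]}'
```

```text
time_s: 12.65
eef_pos: [0.4824, -0.3384, 0.0521]
tcp_rot: [-180.0, 0.1, 161.7]
wrist_force: [0.0, 0.8, 7.4]
grip_width: 0.0002
grip_force: 3.3
```

To row units: 0.0007 m is 0.14.

```bash
python3 steer.py '{"rows": [[0, 0, 0, 0, 0, 0.14, 0], [0, 0, 0, 0, 0, 0.14, 0]]}'
```

```text
time_s: 12.85
eef_pos: [0.4824, -0.3383, 0.052]
tcp_rot: [-180.0, 0.1, 161.7]
wrist_force: [-0.5, 1.9, 9.5]
grip_width: 0.0003
grip_force: 4.5
```

```bash
python3 steer.py '{"rows": [[0, 0, 0, 0, 0, -1, 0], [0, 0, 0, 0, 0, -3, 0], [0, 0, 0, 0, 0, -8, 0], [0, 0, 0, 0, 0, -16, 0], [0, 0, 0, 0, 0, -24, 0], [0, 0, 0, 0, 0, -28, 0], [0, 0, 0, 0, 0, -28, 0], [0, 0, 0, 0, 0, -28, 0], [0, 0, 0, 0, 0, -28, 0]]}'
python3 - <<'E'
from h import *
t0=cv2.imread('pics/top1.png').astype(int);t=env.get_image('top')[:,:,::-1].astype(int)
d=abs(t-t0).max(2)>60; print('dock area changed px',d[150:285,255:345].sum(), env.state()['wrist_force'].round(1))
E
```

```text
time_s: 13.75
eef_pos: [0.481, -0.3371, 0.1878]
tcp_rot: [179.9, -0.2, 161.7]
wrist_force: [0.4, 0.9, 0.2]
grip_width: 0.0002
grip_force: 0.0
dock area changed px 0 [ 0.1  0.3 -0.7]
```

The key bottomed out (9.5 N, no further travel), the hand is clear, and the dock area is unchanged.

```bash
python3 -c "
from workcell import env
print(env.job_done())"
```

```text
the job is handed in; nothing more can be done
None
```

The board is seated with all four pins in the notches and its vials upright, the start key was pressed fully down after that, the hand is clear, and I handed the job in at about 14 s.

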